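# Turn the airway caddy round and lay the scope handle in it

### The arm

A 6-joint arm with a two-finger parallel gripper is mounted at the origin on the work surface. World frame = base frame: x ahead of the robot, y to its left, z up, the work surface at z = 0. Lengths are in m, angles in rad, forces in N, time in s.
With the tool pointing down it reaches from about 0.375 to 0.825 m from the base axis. Payload 5.5 kg.
Tool frame: the origin (TCP) lies on the mounting face of the last link; the fingertips stand 173 mm ahead of it and the grasp point (between the pads) lies 155 mm ahead of it; x points along the fingers, y is the direction in which the jaws open and shut, and the axes are right-handed (so a half turn about x gives the same grasp; the last joint's range is limited). The gripper opens to 85 mm and grips with 20 to 120 N. Pads are 22 mm wide; open, the fingers measure 114 mm over their backs; the gripper's body (76 mm by 85 mm) begins 54 mm behind the grasp point. The pads swing forward as they close: fully open they stand 13 mm farther back than shut.
Start: joints at [1.324, 0.314, -0.047, 1.21, 0, 1.571], TCP at [0.147, 0.582, 0.405] pointing down, gripper open.
Joint ranges: [-2.67, 2.67], [-0.69, 1.73], [-1.03, 1.25], [-2.08, 2.16], [-1.42, 1.45], [-3.14, 3.14]. Speed limits (rad/s): [2.39, 2.39, 3.01, 3.14, 3.14, 3.14].

### API

Orientations are given as a rotation vector (axis times angle).
In Python, from plant import bot, imaging, ticket gives the robot as it stands.
- The arm moves only by the tool play_rows, never from a script. Its argument "steps" is a list of rows, each an object with "slide": the shift along the tool's x, y, z in mm, a list of three; "roll": the turn about the tool's x in degrees; "jaw": the closure, from 0 (fully open) to 1 (shut). A call has 1 to 20 rows; each row is the pose to reach, as a shift and turn from the pose commanded when the call began, along the tool's axes at that moment; what a row does not reach only later rows make up. A row lasts 1/12 s, in which the tool goes at most 41.7 mm and 7.16 degrees, less where a joint would pass 70% of its speed; a pose out of reach is approached as far as the arm can. A call with a gripper value outside its range is refused whole. The fingers move at their own pace and stop on an object; "squeeze" is the grip in N (left out, the last holds). Time passes only in rows, so rows that repeat a pose let the fingers close. It gives the time, the measured TCP pose, the force and the opening at its end, in the units of the state.
- bot.get_obs(): the state, without advancing time (a new reading comes with each control period).
- imaging.camera(name): name is "scene" or "top"; returns the picture (420x560x3 uint8, blue, green, red); there is no depth.
- imaging.get_calibration(name): a dict with "intrinsics" (3x3 intrinsics, pixels), "cam_to_world" (4x4, takes a point from camera to world coordinates). Camera axes: x right, y up, looking along -z (the intrinsics and any distortion apply to the point x, -y, -z); pixel columns grow to the right and rows downward; lengths in m; the calibration is good to about 2 mm. A picture is of the moment at which its call begins. get_calibration takes no time and is no camera call.
- ticket.job_done(): hands the job in, once; it reports no verdict.
The state is a dict: "t": time; "q": joint angles; "joint_velocities": joint speeds; "joint_efforts": joint torques, N m; "ee_pos": TCP position; "tcp_rot": TCP orientation; "force": force on the tool from outside, world axes, zero at the start; "wrist_torque": the same for the moment, N m; "width": finger opening in m.
Only numpy, scipy, OpenCV 4.12 (cv2) and the standard library are available. Lean on these libraries where they do the work, as an engineer would, in place of code of your own. Each camera call takes 0.05 s, during which the arm holds its last target.

### The job

The grey caddy was put into its white tray the wrong way round. Lift it clear by its black post, turn it half round so that its blue V saddles are at the tray's blue end, lower it (do not drop it) fully home in the tray with the spare cell still in its pocket, then take the metal scope handle from the green pad and lower it, about centred, into both saddles so that it lies level, and let go. Leave everything else where it is.

Things in the scene. Friction and masses are not known exactly. Their poses are not given: they have to be found in the camera images.
- housing: White open tray, fixed, 214 x 124 mm outside, well 204 x 114 mm, floor top 5 mm above the table, straight walls to 37 mm, then a rim flaring outward (7 mm each side) up to 47 mm. Blue rim and end wall at its +x end. Origin: centre of the underside, on the table; x along its length towards the blue end, z up.
- insert: Grey open caddy 200 x 110 mm, walls 32 mm high, 4 mm floor, about 0.3 kg, 2 mm clearance each side in the tray. Origin: centre of its underside; x towards its end with blue saddles, z up. Starts seated the wrong way round (its x against the tray's). Seated: underside 5 mm above the table, wall tops level with the top of the straight walls. In its -x half two open pockets 66 x 49 mm, 28 mm deep.
- post_top (a point): Centre of the top of the black square lift post in the middle of the caddy, 24 x 24 mm, faces square to the caddy's x and y (grip across either pair), top 88 mm above the caddy's origin. The caddy nearly balances on it. Axes as the caddy's.
- saddle_mid (a point): Where the middle of the scope handle's axis belongs: on the caddy, 62 mm from the post towards the blue end, 60 mm above its underside, midway between the two blue 90-degree V saddles (8 mm thick, at y = -36 and +36 mm, V bottom 42 mm and arm tips 61 mm above the underside, 48 mm across; open between them). The handle lies along this frame's y. Axes as the caddy's.
- spare_cell: Orange and brass cylindrical battery cell, 26 mm diameter, 46 mm long, 50 g, lying loose in one of the caddy's pockets. Origin: under its middle as first laid, on its surface (turns with it if it rolls).
- pad: Green pad, 180 x 136 mm, 6 mm thick, fixed, carrying the scope handle and the penlight between low ribs (5 mm high, only at 50 to 66 mm either side of the pad's middle). Origin: centre of the underside; x along the things lying on it.
- handle_mid (a point): Middle of the scope handle's axis. The scope handle is a ribbed metal cylinder with dark ends, 26 mm diameter, 150 mm long, about 0.2 kg, lying on the pad, 74 mm from the thinner penlight (between centres). Site x along the cylinder; either way round is right. At the start 19 mm above the table. Grip it across its middle.
- penlight: Black penlight with yellow end, 14 mm diameter, 135 mm long, lying on the pad; to be left.
- tape_roll: White tape roll, 72 mm outside, 25 mm high, lying flat; to be left.
- swab_jar: Glass jar with steel cap, 64 mm diameter, 90 mm high; to be left.
- cup: Blue plastic cup, 70 mm across, 75 mm high; to be left.
- scope_handle: The same metal scope handle, with its origin 13 mm off its axis, on its surface, under the middle as first laid (turns with it if it rolls); x along the cylinder.
There are look-alikes about, which are no part of the job. Leave any pink or red look-alike of the insert alone.

How it is judged:
On the way, in this order (a step that is already met when the one before it is completed fails the run):
1. the caddy is lifted clear of the tray's rim (z of insert in the frame of housing above 0.048 m), for 0.1 s.
2. the caddy is turned half round and lowered into the tray to within 15 mm of home, the gripper still on it (not dropped in) (x of saddle_mid in the frame of housing above 0.05 m and horizontal distance between insert and housing below 0.006 m and z of insert in the frame of housing below 0.02 m and contact force between the fingers and insert above 0.3 N), for 0.1 s.
3. the scope handle is in the V saddles, the gripper still on it (not dropped in) (x of handle_mid in the frame of saddle_mid between -0.005 and 0.005 m and y of handle_mid in the frame of saddle_mid between -0.03 and 0.03 m and z of handle_mid in the frame of saddle_mid between -0.005 and 0.006 m and contact force between the fingers and scope_handle above 0.3 N), for 0.1 s.
At the end, for the whole second after the job is handed in: Caddy in the tray, blue to blue, within 3 mm of fully down and 6 mm of the middle; scope handle in both saddles (axis within 5 mm across and in height, 30 mm along), level within 2.8 and in line within 4.5 degrees; cell in a pocket; all at rest, released (x of saddle_mid in the frame of housing above 0.05 m and horizontal distance between insert and housing below 0.006 m and z of insert in the frame of housing below 0.008 m and x of handle_mid in the frame of saddle_mid between -0.005 and 0.005 m and y of handle_mid in the frame of saddle_mid between -0.03 and 0.03 m and z of handle_mid in the frame of saddle_mid between -0.005 and 0.005 m and angle between the x axis of handle_mid and the y axis of insert, either way round below 0.08 rad and angle between handle_mid's own x axis and vertical between 1.52 and 1.62 rad and x of spare_cell in the frame of insert between -0.098 and -0.026 m and y of spare_cell in the frame of insert between -0.054 and 0.054 m and z of spare_cell in the frame of insert between -0.002 and 0.032 m and linear speed of each of insert, scope_handle below 0.02 m/s); the robot touches nothing.
It fails at once if a bystander (penlight, jar, cup or tape roll) is moved more than 30 mm (distance of any of penlight, tape_roll, swab_jar, cup from where it was at the start of the episode above 0.03 m).
It fails at once if a standing bystander is tipped over (angle between any of tape_roll, swab_jar, cup's own z axis and vertical above 0.5 rad).
It fails at once if the spare cell leaves its pocket (not (x of spare_cell in the frame of insert between -0.098 and -0.026 m and y of spare_cell in the frame of insert between -0.054 and 0.054 m and z of spare_cell in the frame of insert between -0.002 and 0.032 m)).
It also fails if it takes over 72 s, if anything falls off the work surface, if the arm or the gripper's body presses on something with over 40 N, if the wrist force passes 120 N, or if a joint passes its speed limit or range.

## Working session

There is one attempt and no reset: what is moved stays moved. The work goes in short steps, Python scripts to look and compute and a tool call to move; the robot and the scene stay as the last step left them, time stands still between calls to the robot, and variables do not carry over. Pictures are saved under pics/ and viewed, and the job is handed in when it is done.

Besides the shell and the picture viewer there is one more tool, called as a command line: name --argument value ..., lists and objects as JSON in quotes. play_rows: Moves the arm, as the interface text tells. Its arguments: {"type":"object","properties":{"steps":{"type":"array"},"squeeze":{"type":"number"}},"required":["steps"]}

```bash
mkdir -p pics; ls
python3 - <<'E'
from plant import bot, imaging
import cv2,numpy as np
np.set_printoptions(precision=4,suppress=True)
for n in("scene","top"):
    im=imaging.camera(n); cv2.imwrite(f"pics/{n}0.png",im)
    c=imaging.get_calibration(n); print(n,c)
print(bot.get_obs())
E
```

```text
pics
scene {'intrinsics': array([[447.017 ,   0.    , 280.6096],
       [  0.    , 447.017 , 204.7084],
       [  0.    ,   0.    ,   1.    ]]), 'cam_to_world': array([[-0.7683, -0.4413,  0.4636,  0.9239],
       [ 0.64  , -0.5259,  0.5602,  0.6081],
       [-0.0034,  0.7271,  0.6865,  0.8136],
       [ 0.    ,  0.    ,  0.    ,  1.    ]])}
top {'intrinsics': array([[422.2866,   0.    , 276.8041],
       [  0.    , 422.2866, 213.7559],
       [  0.    ,   0.    ,   1.    ]]), 'cam_to_world': array([[-0.0278,  0.9941, -0.105 ,  0.334 ],
       [-0.9996, -0.0285, -0.0052, -0.0093],
       [-0.0082,  0.1048,  0.9945,  1.147 ],
       [ 0.    ,  0.    ,  0.    ,  1.    ]])}
{'t': 0.1, 'q': array([ 1.324 ,  0.3141, -0.0479,  1.2102,  0.    ,  1.5708]), 'joint_velocities': array([ 0.0001, -0.0012,  0.0033,  0.0003, -0.0007,  0.0004]), 'joint_efforts': array([  0.0002, -54.0768,  34.0541,   0.0111,  -0.0001,   0.    ]), 'ee_pos': array([0.1465, 0.5816, 0.4039]), 'tcp_rot': array([ 0.1926,  1.5623, -0.1949]), 'force': array([-0.6614, -0.9482, -0.3689]), 'wrist_torque': array([0.0422, 0.0444, 0.0457]), 'width': 0.08566093159400244}
```

View pics/scene0.png

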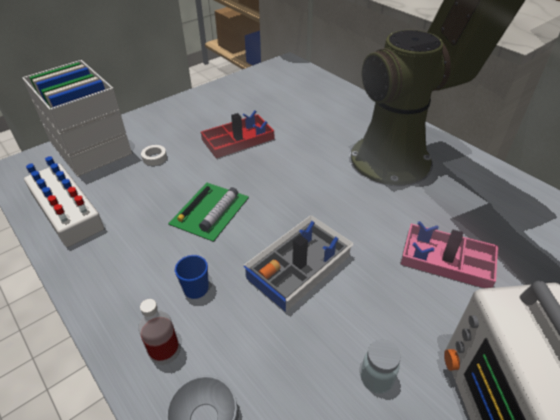

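View pics/top0.png

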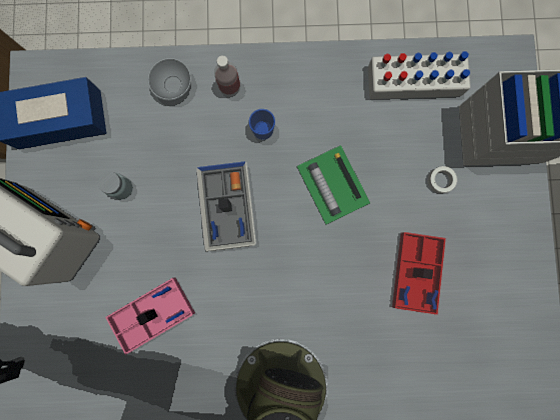

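Both views: the grey caddy in the white tray is at top (227,205) and scene (299,262). The tray's blue end is farther from the robot at top (222,165), the saddles are at the near end, and the cell is at (236,181). The look-alikes are the red caddy at top (420,273) and the pink one at (150,315). The handle is the thick silver bar at top (323,188), and the thin black penlight is at (348,175).

Run:
```python
import cv2
a=cv2.imread("pics/top0.png")[140:260,180:380]; cv2.imwrite("pics/c_top.png",cv2.resize(a,None,fx=4,fy=4,interpolation=cv2.INTER_CUBIC))
a=cv2.imread("pics/scene0.png")[170:320,160:360]; cv2.imwrite("pics/c_scene.png",cv2.resize(a,None,fx=4,fy=4,interpolation=cv2.INTER_CUBIC))
```

```text
(no output)
```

View pics/c_top.png

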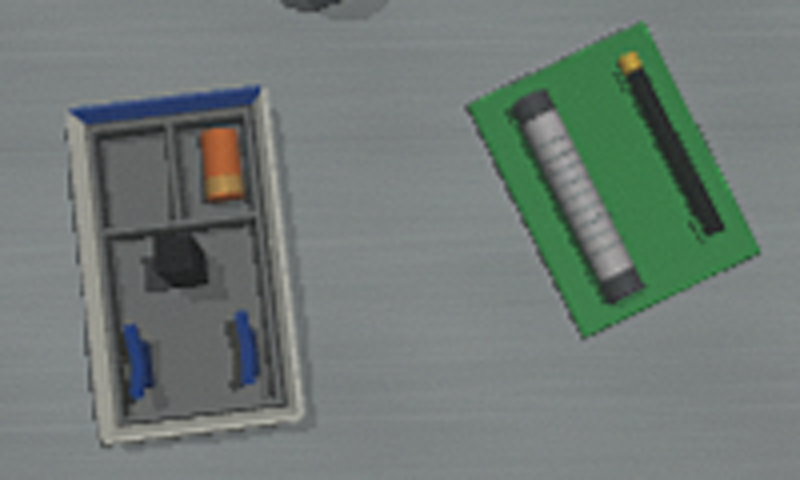

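View pics/c_scene.png

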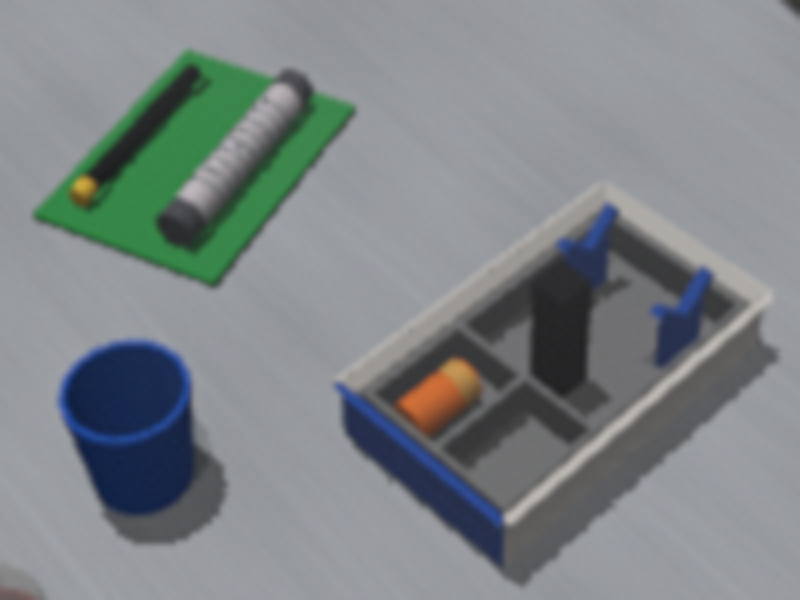

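```bash
cat > h.py <<'E'
import numpy as np, cv2
from plant import bot, imaging
from scipy.spatial.transform import Rotation as R
np.set_printoptions(precision=4,suppress=True)
C={n:imaging.get_calibration(n) for n in("scene","top")}
def ray(n,uv):
    c=C[n];K=c["intrinsics"];T=c["cam_to_world"]
    d=np.linalg.solve(K,[uv[0],uv[1],1]); d=T[:3,:3]@(d*[1,-1,-1]); return T[:3,3],d/np.linalg.norm(d)
def onz(n,uv,z):
    o,d=ray(n,uv); return o+d*(z-o[2])/d[2]
def tri(uvs,uvt):
    A=np.zeros((3,3));b=np.zeros(3)
    for n,uv in(("scene",uvs),("top",uvt)):
        o,d=ray(n,uv);P=np.eye(3)-np.outer(d,d);A+=P;b+=P@o
    p=np.linalg.solve(A,b); return p,[np.linalg.norm(np.cross(d,p-o)) for o,d in(ray("scene",uvs),ray("top",uvt))]
def proj(n,p):
    c=C[n];T=c["cam_to_world"];q=T[:3,:3].T@(np.asarray(p)-T[:3,3])*[1,-1,-1];u=c["intrinsics"]@q;return u[:2]/u[2]
E
python3 - <<'E'
from h import *
for n,cs,off in(("top",[(68,110),(264,88),(302,418),(103,443)],(180,140)),("scene",[(507,522),(337,384),(604,183),(772,295)],(160,170))):
    P=[]
    for c in cs: P.append(onz(n,np.array(c)/4+off,0.047)[:2])
    P=np.array(P); print(n,P.tolist(),"c",P.mean(0),[np.linalg.norm(P[i]-P[i-1]) for i in range(4)])
    ax=(P[0]+P[1]-P[2]-P[3]); print("yaw",np.degrees(np.arctan2(ax[1],ax[0])))
    im=cv2.imread(f"pics/{n}0.png"); hsv=cv2.cvtColor(im,cv2.COLOR_BGR2HSV)
    g=cv2.inRange(hsv,(50,120,50),(75,255,255))
    cn=max(cv2.findContours(g,cv2.RETR_EXTERNAL,cv2.CHAIN_APPROX_NONE)[0],key=cv2.contourArea)
    Pw=np.array([onz(n,p[0],0.006)[:2] for p in cn]); r=cv2.minAreaRect(Pw.astype(np.float32)*1000); print("pad",r)
    m=np.zeros_like(g);cv2.fillConvexPoly(m,cv2.convexHull(cn),255)
    m=cv2.bitwise_and(cv2.erode(m,np.ones((3,3))),cv2.inRange(hsv,(0,0,110),(180,50,255)))
    cn=max(cv2.findContours(m,cv2.RETR_EXTERNAL,cv2.CHAIN_APPROX_NONE)[0],key=cv2.contourArea)
    print("handle px",cv2.minAreaRect(cn)); Pw=np.array([onz(n,p[0],0.022)[:2] for p in cn]);print("handle",cv2.minAreaRect(Pw.astype(np.float32)*1000))
E
```

```text
top [[0.5795781053691016, 0.20475199935070407], [0.5905817207033217, 0.07437301878515341], [0.37133066860845365, 0.05406965584972093], [0.35875649182408464, 0.18374120849613235]] c [0.4751 0.1292] [np.float64(0.22181893143047862), np.float64(0.13084249357045943), np.float64(0.2201891241437561), np.float64(0.130279781576174)]
yaw 5.363225538380057
pad ((531.6678466796875, -159.26760864257812), (177.29531860351562, 132.64918518066406), 24.312774658203125)
handle px ((324.63128662109375, 188.1756134033203), (43.85322570800781, 8.03975772857666), 64.53665161132812)
handle ((518.6064453125, -133.99172973632812), (118.82966613769531, 21.76573371887207), 23.067440032958984)
scene [[0.5784408475760832, 0.2088012855192583], [0.5916653117368882, 0.08117887362496012], [0.37458277886750446, 0.06010522473608826], [0.3626476697307721, 0.18865974404311248]] c [0.4768 0.1347] [np.float64(0.21673111751110716), np.float64(0.12830575384626489), np.float64(0.21810301408847727), np.float64(0.12910736332357567)]
yaw 5.438880252785716
pad ((532.6136474609375, -155.88035583496094), (175.2268524169922, 132.10687255859375), 24.260692596435547)
handle px ((218.95294189453125, 206.38824462890625), (7.8094964027404785, 38.61362075805664), 40.60129165649414)
handle ((512.20703125, -135.82073974609375), (117.59840393066406, 24.466630935668945), 24.4107666015625)
```

Run:
```python
import cv2,numpy as np
f=lambda p,x,y:cv2.convertScaleAbs(cv2.resize(cv2.imread(p)[y:y+30,x:x+36],None,fx=11,fy=11,interpolation=cv2.INTER_CUBIC),alpha=2.5)
a=f("pics/top0.png",207,187);b=f("pics/scene0.png",282,228)
cv2.imwrite("pics/post.png",np.hstack([a,b]))
```

```text
(no output)
```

View pics/post.png

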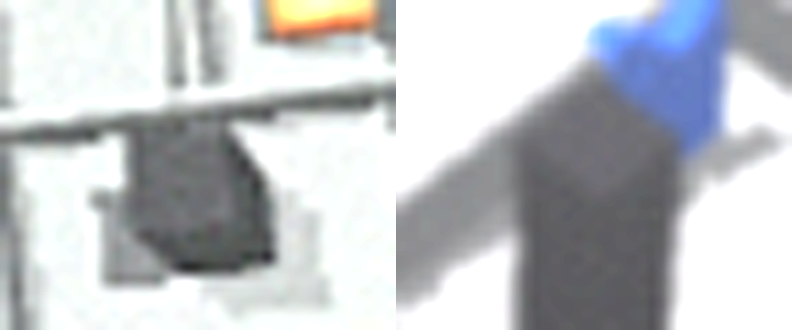

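Run:
```python
from h import *
t=(223.2,202.1);s=(299.9,239.3)
print(tri(s,t),onz("top",t,.093),onz("scene",s,.093))
o=bot.get_obs();Rm=R.from_rotvec(o["tcp_rot"]).as_matrix();print(Rm, o["ee_pos"])
```

```text
(array([0.4773, 0.1312, 0.0948]), [np.float64(0.0014386908355743463), np.float64(0.0014386908355742468)]) [0.4786 0.1304 0.093 ] [0.4752 0.1309 0.093 ]
[[-0.0004  0.2443  0.9697]
 [-0.0014  0.9697 -0.2443]
 [-1.     -0.0015 -0.    ]] [0.1465 0.5816 0.4039]
```

Choice made: the grey caddy in the white tray, post top at top (223,202) and scene (300,239), world about (0.477, 0.131, 0.093), tray yaw 5.4°. Next I move above the post with the jaws along the caddy's x.

play_rows --steps '[{"slide": [0,-89,108],"roll": 18,"jaw": 0},{"slide": [10,-100,120],"roll": 20,"jaw": 0},{"slide": [20,-125,150],"roll": 26,"jaw": 0},{"slide": [30,-150,180],"roll": 32,"jaw": 0},{"slide": [40,-175,210],"roll": 38,"jaw": 0},{"slide": [50,-200,240],"roll": 44,"jaw": 0},{"slide": [60,-225,270],"roll": 50,"jaw": 0},{"slide": [70,-250,300],"roll": 55,"jaw": 0},{"slide": [70,-275,330],"roll": 60,"jaw": 0},{"slide": [70,-300,360],"roll": 65,"jaw": 0},{"slide": [70,-325,390],"roll": 68,"jaw": 0},{"slide": [70,-345,415],"roll": 70.5,"jaw": 0},{"slide": [70,-356,430.5],"roll": 70.5,"jaw": 0},{"slide": [70,-356,430.5],"roll": 70.5,"jaw": 0},{"slide": [70,-356,430.5],"roll": 70.5,"jaw": 0},{"slide": [70,-356,430.5],"roll": 70.5,"jaw": 0},{"slide": [70,-356,430.5],"roll": 70.5,"jaw": 0},{"slide": [70,-356,430.5],"roll": 70.5,"jaw": 0}]' --squeeze 70

```text
t: 1.6
ee_pos: [0.4763, 0.1322, 0.3345]
tcp_rot: [1.139, 1.253, -1.139]
force: [0.4, 0.6, -0.3]
width: 0.0853
```

```bash
cat > look.py <<'E'
from h import *
import sys
tag=sys.argv[1]
for n in("scene","top"): cv2.imwrite(f"pics/{n}{tag}.png",imaging.camera(n))
o=bot.get_obs();Rm=R.from_rotvec(o["tcp_rot"]).as_matrix()
print(o["t"],"pos",o["ee_pos"],"grasp",o["ee_pos"]+.155*Rm[:,0],"xax",Rm[:,0],"yaw",np.degrees(np.arctan2(Rm[1,1],Rm[0,1])),"q",o["q"],"F",o["force"],"M",o["wrist_torque"],"w",o["width"])
E
cat > crop.py <<'E'
import sys,cv2,numpy as np
# tag, sx,sy, tx,ty, w,h, scale, gain
tag=sys.argv[1];sx,sy,tx,ty,w,h,k=map(int,sys.argv[2:9]);g=float(sys.argv[9]) if len(sys.argv)>9 else 1
f=lambda n,x,y:cv2.convertScaleAbs(cv2.resize(cv2.imread(f"pics/{n}{tag}.png")[y:y+h,x:x+w],None,fx=k,fy=k,interpolation=cv2.INTER_CUBIC),alpha=g)
cv2.imwrite(f"pics/crop{tag}.png",np.hstack([f("scene",sx,sy),f("top",tx,ty)]))
E
python3 look.py 1; python3 crop.py 1 230 140 160 130 130 160 3
```

```text
1.7 pos [0.4764 0.1324 0.3347] grasp [0.4764 0.1324 0.1797] xax [-0.0002  0.0001 -1.    ] yaw 5.471846758154107 q [ 0.271   0.1584 -0.4103  1.0024  0.0002  1.7463] F [-0.092  -0.2297  0.2687] M [-0.0063 -0.0264  0.0349] w 0.08553561417258365
```

View pics/crop1.png

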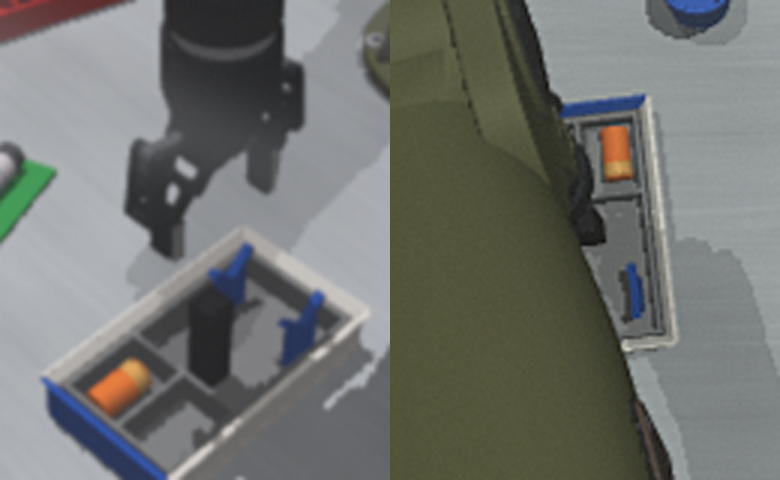

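The scene view shows the open fingers straddling the post line, with the tray, cell and saddles undisturbed. Now I lower and grip.

play_rows --steps '[{"slide": [20,0,1],"roll": 0,"jaw": 0},{"slide": [40,0,1],"roll": 0,"jaw": 0},{"slide": [60,0,1],"roll": 0,"jaw": 0},{"slide": [75,0,1],"roll": 0,"jaw": 0},{"slide": [85,0,1],"roll": 0,"jaw": 0},{"slide": [95,0,1],"roll": 0,"jaw": 0},{"slide": [104,0,1],"roll": 0,"jaw": 0},{"slide": [104,0,1],"roll": 0,"jaw": 0},{"slide": [104,0,1],"roll": 0,"jaw": 0},{"slide": [104,0,1],"roll": 0,"jaw": 0}]'

```text
t: 2.53
ee_pos: [0.4775, 0.1306, 0.2313]
tcp_rot: [1.141, 1.252, -1.139]
force: [0.1, 0.1, 1.0]
width: 0.0854
```

```bash
python3 look.py 2; python3 crop.py 2 230 140 160 130 130 160 3
```

```text
2.6333 pos [0.4776 0.1305 0.2315] grasp [0.4779 0.1306 0.0765] xax [ 0.0014  0.0004 -1.    ] yaw 5.358719185970173 q [ 0.2668  0.2614 -0.5446  0.7634 -0.      1.7441] F [-0.3046 -0.1355  0.0223] M [ 0.02   -0.0333  0.0117] w 0.08559425303146144
```

View pics/crop2.png

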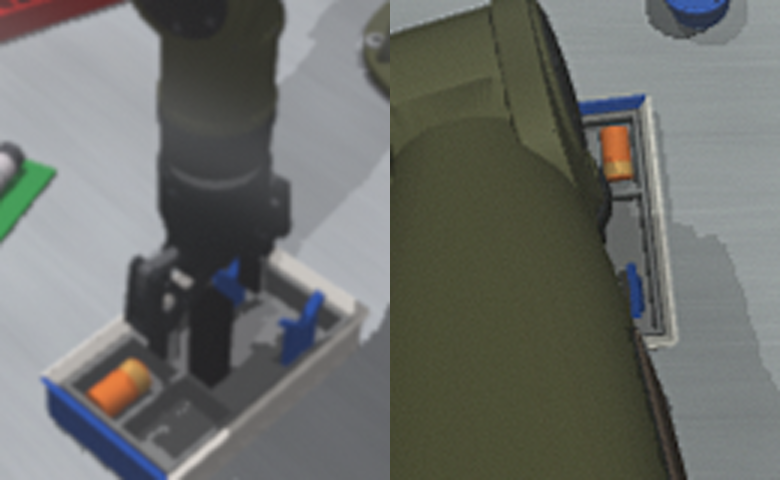

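The post stands between the fingers. Closing.

play_rows --steps '[{"slide": [0,0,0],"roll": 0,"jaw": 0.4},{"slide": [0,0,0],"roll": 0,"jaw": 0.6},{"slide": [0,0,0],"roll": 0,"jaw": 1},{"slide": [0,0,0],"roll": 0,"jaw": 1},{"slide": [0,0,0],"roll": 0,"jaw": 1},{"slide": [0,0,0],"roll": 0,"jaw": 1},{"slide": [0,0,0],"roll": 0,"jaw": 1},{"slide": [0,0,0],"roll": 0,"jaw": 1},{"slide": [0,0,0],"roll": 0,"jaw": 1},{"slide": [0,0,0],"roll": 0,"jaw": 1}]'

```text
t: 3.47
ee_pos: [0.4773, 0.1305, 0.2309]
tcp_rot: [1.14, 1.252, -1.14]
force: [-1.1, -0.1, 5.3]
width: 0.0232
```

play_rows --steps '[{"slide": [-4,0,0],"roll": 0,"jaw": 1},{"slide": [-8,0,0],"roll": 0,"jaw": 1},{"slide": [-13,0,0],"roll": 0,"jaw": 1},{"slide": [-19,0,0],"roll": 0,"jaw": 1},{"slide": [-25,0,0],"roll": 0,"jaw": 1},{"slide": [-31,0,0],"roll": 0,"jaw": 1},{"slide": [-38,0,0],"roll": 0,"jaw": 1},{"slide": [-45,0,0],"roll": 0,"jaw": 1},{"slide": [-52,0,0],"roll": 0,"jaw": 1},{"slide": [-60,0,0],"roll": 0,"jaw": 1},{"slide": [-66,0,0],"roll": 0,"jaw": 1},{"slide": [-71,0,0],"roll": 0,"jaw": 1},{"slide": [-75,0,0],"roll": 0,"jaw": 1},{"slide": [-75,0,0],"roll": 0,"jaw": 1},{"slide": [-75,0,0],"roll": 0,"jaw": 1}]'

```text
t: 4.72
ee_pos: [0.4772, 0.1305, 0.3058]
tcp_rot: [1.14, 1.252, -1.14]
force: [-1.1, 0.3, -3.1]
width: 0.0233
```

```bash
python3 look.py 3; python3 crop.py 3 230 140 160 130 130 160 3
```

```text
4.8167 pos [0.477  0.1304 0.3053] grasp [0.4768 0.1304 0.1503] xax [-0.0007 -0.0002 -1.    ] yaw 5.360195183899752 q [ 0.2669  0.183  -0.4526  0.9359  0.      1.7441] F [-0.0038 -1.1668 -3.9349] M [-0.0309  0.0125 -0.0721] w 0.02329590984936605
```

View pics/crop3.png

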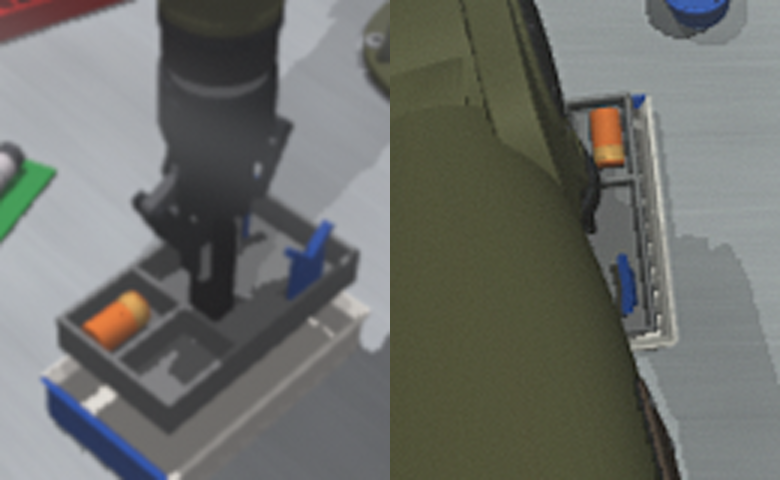

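Lifted level and clear, with the cell still in its pocket. Turning half round.

play_rows --steps '[{"slide": [0,0,0],"roll": -1,"jaw": 1},{"slide": [0,0,0],"roll": -3,"jaw": 1},{"slide": [0,0,0],"roll": -6,"jaw": 1},{"slide": [0,0,0],"roll": -10,"jaw": 1},{"slide": [0,0,0],"roll": -15,"jaw": 1},{"slide": [0,0,0],"roll": -20,"jaw": 1},{"slide": [0,0,0],"roll": -25,"jaw": 1},{"slide": [0,0,0],"roll": -30,"jaw": 1},{"slide": [0,0,0],"roll": -35,"jaw": 1},{"slide": [0,0,0],"roll": -40,"jaw": 1},{"slide": [0,0,0],"roll": -45,"jaw": 1},{"slide": [0,0,0],"roll": -50,"jaw": 1},{"slide": [0,0,0],"roll": -55,"jaw": 1},{"slide": [0,0,0],"roll": -60,"jaw": 1},{"slide": [0,0,0],"roll": -65,"jaw": 1},{"slide": [0,0,0],"roll": -70,"jaw": 1},{"slide": [0,0,0],"roll": -75,"jaw": 1},{"slide": [0,0,0],"roll": -80,"jaw": 1},{"slide": [0,0,0],"roll": -85,"jaw": 1},{"slide": [0,0,0],"roll": -90,"jaw": 1}]'

```text
t: 6.48
ee_pos: [0.477, 0.1304, 0.3053]
tcp_rot: [-0.078, 1.57, 0.077]
force: [0.2, 0.0, -2.9]
width: 0.0233
```

play_rows --steps '[{"slide": [0,0,0],"roll": -5,"jaw": 1},{"slide": [0,0,0],"roll": -10,"jaw": 1},{"slide": [0,0,0],"roll": -15,"jaw": 1},{"slide": [0,0,0],"roll": -20,"jaw": 1},{"slide": [0,0,0],"roll": -25,"jaw": 1},{"slide": [0,0,0],"roll": -30,"jaw": 1},{"slide": [0,0,0],"roll": -35,"jaw": 1},{"slide": [0,0,0],"roll": -40,"jaw": 1},{"slide": [0,0,0],"roll": -45,"jaw": 1},{"slide": [0,0,0],"roll": -50,"jaw": 1},{"slide": [0,0,0],"roll": -55,"jaw": 1},{"slide": [0,0,0],"roll": -60,"jaw": 1},{"slide": [0,0,0],"roll": -65,"jaw": 1},{"slide": [0,0,0],"roll": -70,"jaw": 1},{"slide": [0,0,0],"roll": -75,"jaw": 1},{"slide": [0,0,0],"roll": -80,"jaw": 1},{"slide": [0,0,0],"roll": -84,"jaw": 1},{"slide": [0,0,0],"roll": -87,"jaw": 1},{"slide": [0,0,0],"roll": -89,"jaw": 1},{"slide": [0,0,0],"roll": -90,"jaw": 1}]'

```text
t: 8.15
ee_pos: [0.4771, 0.1304, 0.3054]
tcp_rot: [-1.279, 1.163, 1.28]
force: [0.3, -0.3, -2.5]
width: 0.0229
```

```bash
python3 look.py 4; python3 crop.py 4 230 140 160 130 130 160 3
```

```text
8.25 pos [0.4771 0.1304 0.3055] grasp [0.477  0.1304 0.1505] xax [-0.0004 -0.0002 -1.    ] yaw -174.63371956261733 q [ 0.2668  0.183  -0.4523  0.936  -0.     -1.3976] F [-0.0662 -0.1809 -2.9684] M [ 0.016  -0.008   0.0124] w 0.023336815956819842
```

View pics/crop4.png

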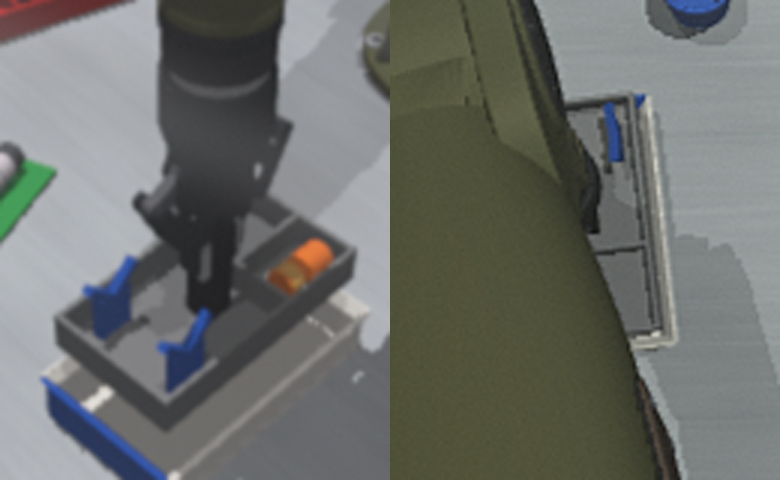

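Turned with the blue saddles at the blue end and the cell still pocketed at crop (305,265). I compare the caddy's outline before and after the turn for an offset, since the clearance is only 2 mm.

```bash
python3 - <<'E'
import cv2,numpy as np
A=[cv2.cvtColor(cv2.imread(f"pics/scene{k}.png"),cv2.COLOR_BGR2GRAY).astype(float) for k in(3,4)]
def edge(im,c,r0,r1):
    p=im[r0:r1,c]; d=np.diff(p); i=int(np.argmax(d)); j=np.clip([i-1,i,i+1],0,len(d)-1); w=np.maximum(d[j],0); return r0+(w*j).sum()/w.sum()+.5, d[i]
for c in list(range(252,284,2)): 
    r=int(140+(340+(c-230)*3*0.857-57*.857)/3); 
    print(c,[tuple(np.round(edge(im,c,r-10,r+8),1)) for im in A])
print()
for c in list(range(292,346,3)):
    r=int(140+(430-((c-230)*3-172)*.838)/3)
    print(c,[tuple(np.round(edge(im,c,r-8,r+8),1)) for im in A])
E
python3 - <<'E'
import cv2,numpy as np
f=lambda k:cv2.resize(cv2.imread(f"pics/scene{k}.png")[200:300,240:355],None,fx=3.4,fy=3.4,interpolation=cv2.INTER_CUBIC)
cv2.imwrite("pics/cmp.png",np.hstack([f(3),f(4)]))
E
```

```text
252 [(np.float64(257.4), np.float64(51.0)), (np.float64(257.3), np.float64(42.0))]
254 [(np.float64(259.3), np.float64(30.0)), (np.float64(259.3), np.float64(30.0))]
256 [(np.float64(260.5), np.float64(26.0)), (np.float64(260.4), np.float64(29.0))]
258 [(np.float64(262.5), np.float64(18.0)), (np.float64(262.4), np.float64(17.0))]
260 [(np.float64(252.5), np.float64(20.0)), (np.float64(263.7), np.float64(15.0))]
262 [(np.float64(270.3), np.float64(37.0)), (np.float64(270.3), np.float64(37.0))]
264 [(np.float64(268.3), np.float64(64.0)), (np.float64(268.3), np.float64(63.0))]
266 [(np.float64(268.6), np.float64(54.0)), (np.float64(268.6), np.float64(55.0))]
268 [(np.float64(269.8), np.float64(42.0)), (np.float64(269.4), np.float64(26.0))]
270 [(np.float64(272.3), np.float64(15.0)), (np.float64(271.7), np.float64(16.0))]
272 [(np.float64(273.6), np.float64(17.0)), (np.float64(273.6), np.float64(16.0))]
274 [(np.float64(275.4), np.float64(18.0)), (np.float64(275.3), np.float64(17.0))]
276 [(np.float64(276.7), np.float64(16.0)), (np.float64(276.7), np.float64(15.0))]
278 [(np.float64(278.
[... 1022 characters left out ...]
p.float64(255.6), np.float64(20.0))]
322 [(np.float64(254.7), np.float64(20.0)), (np.float64(252.8), np.float64(15.0))]
325 [(np.float64(251.8), np.float64(15.0)), (np.float64(250.6), np.float64(21.0))]
328 [(np.float64(249.7), np.float64(19.0)), (np.float64(248.3), np.float64(16.0))]
331 [(np.float64(247.3), np.float64(16.0)), (np.float64(244.9), np.float64(14.0))]
334 [(np.float64(245.5), np.float64(48.0)), (np.float64(245.1), np.float64(22.0))]
337 [(np.float64(241.8), np.float64(14.0)), (np.float64(240.7), np.float64(19.0))]
340 [(np.float64(239.2), np.float64(29.0)), (np.float64(237.7), np.float64(37.0))]
343 [(np.float64(236.6), np.float64(41.0)), (np.float64(235.5), np.float64(51.0))]
```

View pics/cmp.png

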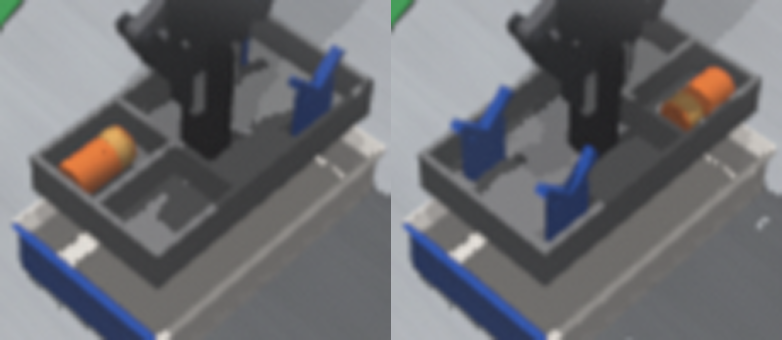

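Run:
```python
from h import *
z=.079; a=onz("scene",(310,264.3),z);b=onz("scene",(310,262.95),z)
c=onz("scene",(274,275.3),z);d=onz("scene",(274,275.1),z)
th=np.radians(5.4);X=np.array([np.cos(th),np.sin(th),0]);Y=np.array([-np.sin(th),np.cos(th),0])
print((b-a)@Y*1e3,(d-c)@X*1e3)
# caddy yaw from long edge, tray edge
p=onz("scene",(292,278.6),z);q=onz("scene",(343,235.4),z);v=p-q;print(np.degrees(np.arctan2(v[1],v[0])))
p=onz("scene",(292,279.6),z);q=onz("scene",(343,236.6),z);v=p-q;print(np.degrees(np.arctan2(v[1],v[0])))
```

```text
-2.4305360183286164 -0.35948080331774473
5.98293778067818
5.7958214200471305
```

The end edge is unchanged. The long side moved 2.4 mm towards tray -y, because the grip was off-centre. I correct by +2.4 mm along tool z (tray +y) and lower in stages.

play_rows --steps '[{"slide": [0,-0.4,1.2],"roll": 0,"jaw": 1},{"slide": [0,-0.4,2.4],"roll": 0,"jaw": 1},{"slide": [5,-0.4,2.4],"roll": 0,"jaw": 1},{"slide": [10,-0.4,2.4],"roll": 0,"jaw": 1},{"slide": [15,-0.4,2.4],"roll": 0,"jaw": 1},{"slide": [20,-0.4,2.4],"roll": 0,"jaw": 1},{"slide": [25,-0.4,2.4],"roll": 0,"jaw": 1},{"slide": [29,-0.4,2.4],"roll": 0,"jaw": 1},{"slide": [32,-0.4,2.4],"roll": 0,"jaw": 1},{"slide": [34,-0.4,2.4],"roll": 0,"jaw": 1},{"slide": [34,-0.4,2.4],"roll": 0,"jaw": 1},{"slide": [34,-0.4,2.4],"roll": 0,"jaw": 1}]'

```text
t: 9.25
ee_pos: [0.4774, 0.1328, 0.2717]
tcp_rot: [-1.278, 1.164, 1.278]
force: [-0.3, -0.1, -3.3]
width: 0.0231
```

```bash
python3 look.py 5; python3 crop.py 5 230 140 160 130 130 160 3
```

```text
9.35 pos [0.4775 0.1329 0.272 ] grasp [0.4776 0.1329 0.117 ] xax [ 0.0005  0.0002 -1.    ] yaw -174.64183026925613 q [ 0.2715  0.2168 -0.495   0.8584  0.     -1.3929] F [ 0.5886 -0.2366 -3.1839] M [ 0.0044 -0.0187  0.0067] w 0.023416916301361827
```

View pics/crop5.png

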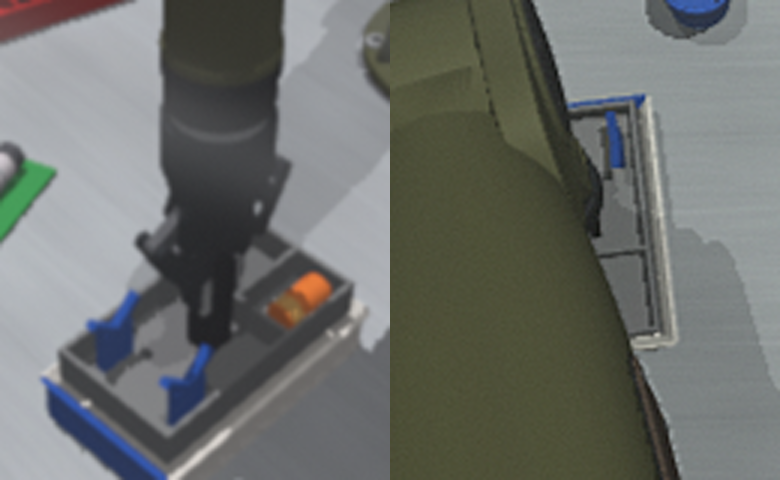

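Underside is now near z = 46 mm, entering the flare, with no contact force and centred over the tray. Continuing down.

play_rows --steps '[{"slide": [3,0,0],"roll": 0,"jaw": 1},{"slide": [6,0,0],"roll": 0,"jaw": 1},{"slide": [9,0,0],"roll": 0,"jaw": 1},{"slide": [12,0,0],"roll": 0,"jaw": 1},{"slide": [15,0,0],"roll": 0,"jaw": 1},{"slide": [18,0,0],"roll": 0,"jaw": 1},{"slide": [18,0,0],"roll": 0,"jaw": 1}]'

```text
t: 9.93
ee_pos: [0.477, 0.1328, 0.2529]
tcp_rot: [-1.277, 1.165, 1.279]
force: [-0.7, -0.2, -2.8]
width: 0.023
```

play_rows --steps '[{"slide": [3,0,0],"roll": 0,"jaw": 1},{"slide": [6,0,0],"roll": 0,"jaw": 1},{"slide": [9,0,0],"roll": 0,"jaw": 1},{"slide": [12,0,0],"roll": 0,"jaw": 1},{"slide": [15,0,0],"roll": 0,"jaw": 1},{"slide": [18,0,0],"roll": 0,"jaw": 1},{"slide": [20,0,0],"roll": 0,"jaw": 1},{"slide": [21,0,0],"roll": 0,"jaw": 1},{"slide": [21,0,0],"roll": 0,"jaw": 1},{"slide": [21,0,0],"roll": 0,"jaw": 1}]'

```text
t: 10.77
ee_pos: [0.4774, 0.1329, 0.2327]
tcp_rot: [-1.278, 1.164, 1.278]
force: [0.0, 0.1, -3.4]
width: 0.0229
```

```bash
python3 look.py 6; python3 crop.py 6 230 140 160 130 130 160 3
```

```text
10.8667 pos [0.4774 0.1329 0.2329] grasp [0.4775 0.1329 0.0779] xax [ 0.0003  0.0001 -1.    ] yaw -174.6387670565245 q [ 0.2715  0.2609 -0.5413  0.7683 -0.     -1.3929] F [-0.1567  0.9221 -2.128 ] M [-0.0009 -0.0299 -0.02  ] w 0.023314306661689935
```

View pics/crop6.png

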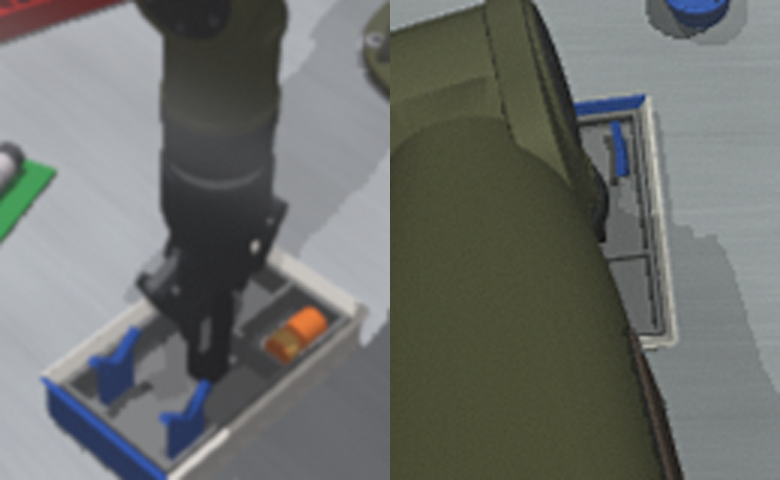

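About 2 mm from home with no side force. The last bit:

play_rows --steps '[{"slide": [0.7,0,0],"roll": 0,"jaw": 1},{"slide": [1.4,0,0],"roll": 0,"jaw": 1},{"slide": [2,0,0],"roll": 0,"jaw": 1},{"slide": [2.5,0,0],"roll": 0,"jaw": 1},{"slide": [2.5,0,0],"roll": 0,"jaw": 1},{"slide": [2.5,0,0],"roll": 0,"jaw": 1}]'

```text
t: 11.37
ee_pos: [0.4774, 0.1329, 0.2309]
tcp_rot: [-1.278, 1.163, 1.277]
force: [-2.1, -0.8, 5.7]
width: 0.0233
```

Down force reversed to +5.7 N at the original seated height of 0.2309, so it is home. Releasing and rising.

play_rows --steps '[{"slide": [0,0,0],"roll": 0,"jaw": 0.7},{"slide": [0,0,0],"roll": 0,"jaw": 0.5},{"slide": [0,0,0],"roll": 0,"jaw": 0.3},{"slide": [0,0,0],"roll": 0,"jaw": 0.3},{"slide": [0,0,0],"roll": 0,"jaw": 0.3},{"slide": [0,0,0],"roll": 0,"jaw": 0.3},{"slide": [0,0,0],"roll": 0,"jaw": 0.3},{"slide": [-10,0,0],"roll": 0,"jaw": 0.3},{"slide": [-25,0,0],"roll": 0,"jaw": 0.3},{"slide": [-45,0,0],"roll": 0,"jaw": 0.3},{"slide": [-65,0,0],"roll": 0,"jaw": 0.3},{"slide": [-85,0,0],"roll": 0,"jaw": 0.3},{"slide": [-100,0,0],"roll": 0,"jaw": 0.3},{"slide": [-100,0,0],"roll": 0,"jaw": 0.3}]'

```text
t: 12.53
ee_pos: [0.4786, 0.1332, 0.3342]
tcp_rot: [-1.28, 1.158, 1.274]
force: [1.2, 0.2, 0.8]
width: 0.0599
```

```bash
python3 look.py 7; python3 crop.py 7 230 140 160 130 130 160 3
```

```text
12.6333 pos [0.4776 0.1329 0.331 ] grasp [0.4779 0.133  0.176 ] xax [ 0.0018  0.0005 -1.    ] yaw -174.6445341268344 q [ 0.2714  0.1625 -0.4143  0.9922 -0.     -1.3928] F [-0.0768  0.5171 -0.2847] M [-0.0501  0.0157 -0.0051] w 0.05981411722508812
```

View pics/crop7.png

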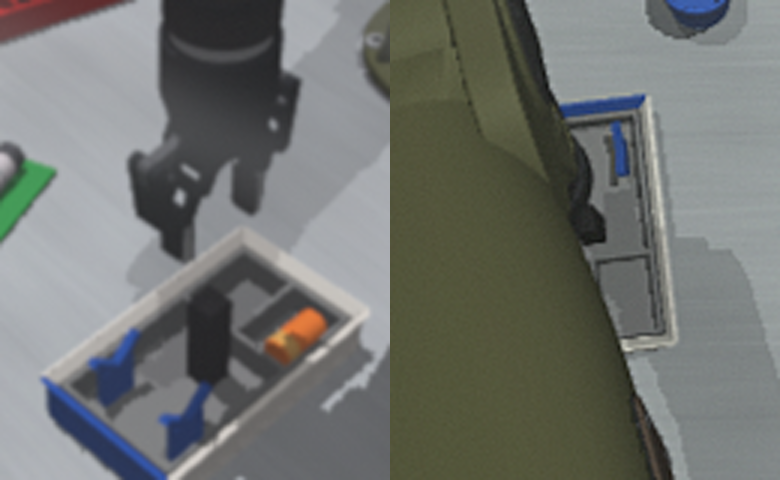

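The caddy is seated in the tray (rim lines parallel), with the saddles at the blue end and the cell in its pocket at crop (295,335). Now to above the handle at about (0.5154, -0.1349), jaws across it.

play_rows --steps '[{"slide": [0,-1,-10],"roll": 3,"jaw": 0.3},{"slide": [0,-1,-30],"roll": 8,"jaw": 0.3},{"slide": [0,-2,-55],"roll": 14,"jaw": 0.3},{"slide": [0,-4,-80],"roll": 20,"jaw": 0.3},{"slide": [0,-5,-105],"roll": 26,"jaw": 0.3},{"slide": [0,-6,-130],"roll": 32,"jaw": 0.3},{"slide": [0,-7,-155],"roll": 38,"jaw": 0.3},{"slide": [0,-8,-180],"roll": 44,"jaw": 0.3},{"slide": [0,-10,-205],"roll": 50,"jaw": 0.3},{"slide": [0,-11,-230],"roll": 56,"jaw": 0.3},{"slide": [0,-12,-250],"roll": 62,"jaw": 0.3},{"slide": [0,-12.6,-262],"roll": 67,"jaw": 0.3},{"slide": [0,-12.6,-270],"roll": 71.2,"jaw": 0.3},{"slide": [0,-12.6,-270],"roll": 71.2,"jaw": 0.3},{"slide": [0,-12.6,-270],"roll": 71.2,"jaw": 0.3}]'

```text
t: 13.88
ee_pos: [0.5146, -0.1349, 0.3291]
tcp_rot: [-0.331, 1.547, 0.333]
force: [-0.4, 0.1, 0.8]
width: 0.06
```

```bash
python3 look.py 8; python3 crop.py 8 150 100 270 110 130 150 3
```

```text
13.9833 pos [ 0.5147 -0.1342  0.3295] grasp [ 0.5145 -0.1341  0.1745] xax [-0.0013  0.0006 -1.    ] yaw 114.28022406722656 q [-0.2552  0.2306 -0.3329  1.0087  0.0002 -0.679 ] F [-0.3312  0.2614 -0.2284] M [ 0.0023  0.014  -0.042 ] w 0.05984846887591308
```

View pics/crop8.png

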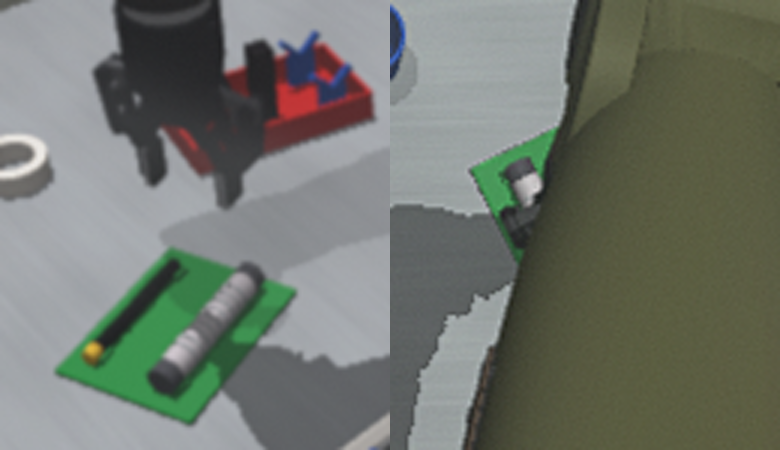

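View pics/top8.png

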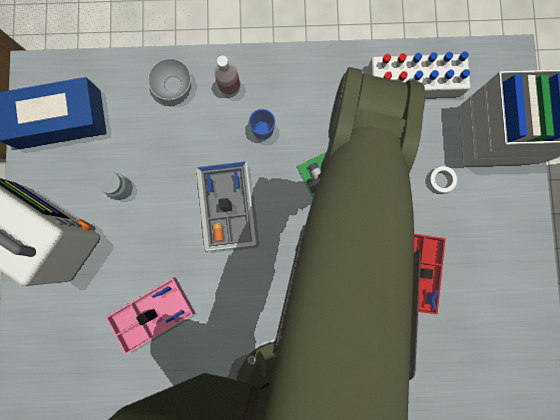

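Scene crop: the fingers straddle the silver handle line (handle from crop (160,375) to (250,275)), the penlight lies clear to the left, and top8 shows the whole caddy square in the tray. Lowering onto the handle.

play_rows --steps '[{"slide": [15,-0.5,0],"roll": 0,"jaw": 0.3},{"slide": [35,-0.5,0],"roll": 0,"jaw": 0.3},{"slide": [55,-0.5,0],"roll": 0,"jaw": 0.3},{"slide": [75,-0.5,0],"roll": 0,"jaw": 0.3},{"slide": [95,-0.5,0],"roll": 0,"jaw": 0.3},{"slide": [110,-0.5,0],"roll": 0,"jaw": 0.3},{"slide": [122,-0.5,0],"roll": 0,"jaw": 0.3},{"slide": [132,-0.5,0],"roll": 0,"jaw": 0.3},{"slide": [140,-0.5,0],"roll": 0,"jaw": 0.3},{"slide": [146,-0.5,0],"roll": 0,"jaw": 0.3},{"slide": [149,-0.5,0],"roll": 0,"jaw": 0.3},{"slide": [149,-0.5,0],"roll": 0,"jaw": 0.3},{"slide": [149,-0.5,0],"roll": 0,"jaw": 0.3}]'

```text
t: 15.07
ee_pos: [0.5155, -0.1352, 0.1815]
tcp_rot: [-0.331, 1.545, 0.331]
force: [-0.4, 0.4, -0.2]
width: 0.06
```

```bash
python3 look.py 9; python3 crop.py 9 150 120 270 110 130 130 3 1.4
```

```text
15.1667 pos [ 0.5157 -0.1354  0.1818] grasp [ 0.5159 -0.1354  0.0268] xax [ 0.0011 -0.0003 -1.    ] yaw 114.15863991274198 q [-0.2567  0.3857 -0.5036  0.6804  0.     -0.6784] F [ 0.0508 -0.4252 -0.4238] M [-0.     -0.0334  0.0387] w 0.059699009268649766
```

View pics/crop9.png

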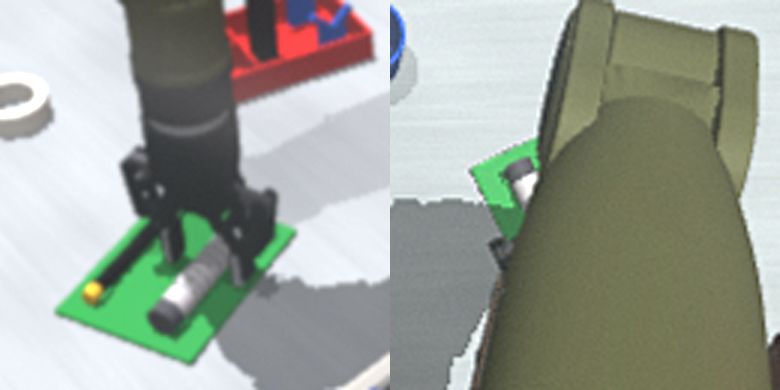

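The fingers are on either side of the handle's middle, and the penlight is clear. Closing.

play_rows --steps '[{"slide": [0,0,0],"roll": 0,"jaw": 0.5},{"slide": [0,0,0],"roll": 0,"jaw": 0.65},{"slide": [0,0,0],"roll": 0,"jaw": 1},{"slide": [0,0,0],"roll": 0,"jaw": 1},{"slide": [0,0,0],"roll": 0,"jaw": 1},{"slide": [0,0,0],"roll": 0,"jaw": 1},{"slide": [0,0,0],"roll": 0,"jaw": 1},{"slide": [0,0,0],"roll": 0,"jaw": 1},{"slide": [0,0,0],"roll": 0,"jaw": 1}]' --squeeze 60

```text
t: 15.92
ee_pos: [0.5155, -0.1353, 0.1817]
tcp_rot: [-0.331, 1.545, 0.33]
force: [-1.5, 0.1, 5.4]
width: 0.0238
```

play_rows --steps '[{"slide": [-3,0,0],"roll": 0,"jaw": 1},{"slide": [-8,0,0],"roll": 0,"jaw": 1},{"slide": [-16,0,0],"roll": 0,"jaw": 1},{"slide": [-28,0,0],"roll": 0,"jaw": 1},{"slide": [-42,0,0],"roll": 0,"jaw": 1},{"slide": [-58,0,0],"roll": 0,"jaw": 1},{"slide": [-74,0,0],"roll": 0,"jaw": 1},{"slide": [-90,0,0],"roll": 0,"jaw": 1},{"slide": [-106,0,0],"roll": 0,"jaw": 1},{"slide": [-122,0,0],"roll": 0,"jaw": 1},{"slide": [-134,0,0],"roll": 0,"jaw": 1},{"slide": [-143,0,0],"roll": 0,"jaw": 1},{"slide": [-148,0,0],"roll": 0,"jaw": 1},{"slide": [-148,0,0],"roll": 0,"jaw": 1},{"slide": [-148,0,0],"roll": 0,"jaw": 1}]'

```text
t: 17.17
ee_pos: [0.5152, -0.1352, 0.329]
tcp_rot: [-0.331, 1.546, 0.331]
force: [0.4, 0.4, -2.6]
width: 0.0239
```

```bash
python3 look.py 10; python3 crop.py 10 140 80 180 130 130 150 3 1.2
python3 - <<'E'
from h import *
im=cv2.imread("pics/top10.png")[145:260,185:275];cv2.imwrite("pics/tc10.png",cv2.resize(im,None,fx=5,fy=5,interpolation=cv2.INTER_CUBIC))
E
```

```text
17.2667 pos [ 0.5149 -0.1351  0.3284] grasp [ 0.5147 -0.1351  0.1734] xax [-0.0014  0.0003 -1.    ] yaw 114.16043138761326 q [-0.2566  0.2323 -0.3337  1.0063 -0.0001 -0.6783] F [ 0.6739 -0.147  -2.5749] M [ 0.0398  0.0451 -0.0468] w 0.023898986039261425
```

View pics/crop10.png

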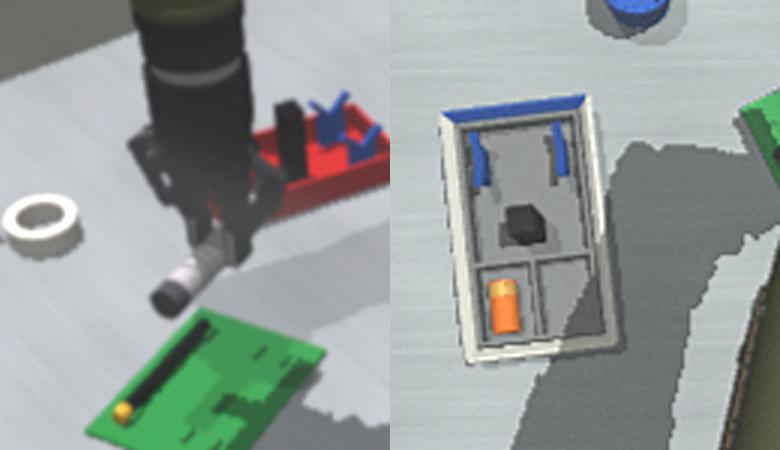

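View pics/tc10.png

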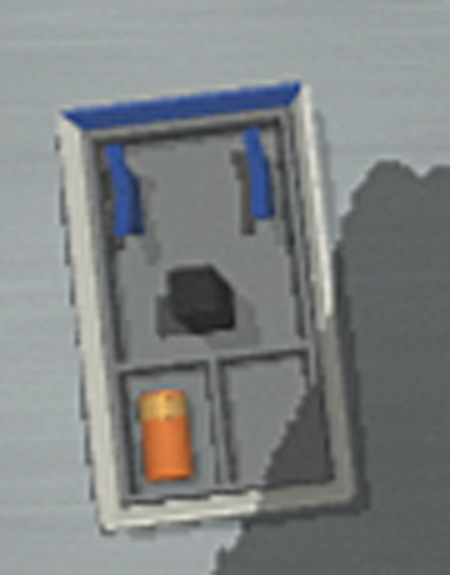

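Run:
```python
from h import *
P=[onz("top",np.array(c)/5+(185-.4,145-.4),.066) for c in((114,147),(122,233),(250,130),(263,215))]
print(np.array(P),np.mean(P,0)); d=(P[2]+P[3]-P[0]-P[1]);print(np.degrees(np.arctan2(-d[1],-d[0]))-90)
print("post",onz("top",(200/5+185-.4,290/5+145-.4),.093))
```

```text
[[0.5573 0.1741 0.066 ]
 [0.5119 0.1704 0.066 ]
 [0.5642 0.1031 0.066 ]
 [0.5192 0.0971 0.066 ]] [0.5382 0.1362 0.066 ]
5.625533641321468
post [0.4773 0.1269 0.093 ]
```

The handle is held off the pad, with the penlight still in place. The saddles at tc10 (115..262,130..233) give a saddle middle of (0.538,0.136) from top, against (0.539,0.1375) from the release pose; I use the latter.

play_rows --steps '[{"slide": [0,8,4],"roll": -2,"jaw": 1},{"slide": [0,20,11],"roll": -6,"jaw": 1},{"slide": [0,36,20],"roll": -11,"jaw": 1},{"slide": [0,54,30],"roll": -16,"jaw": 1},{"slide": [0,72,40],"roll": -21,"jaw": 1},{"slide": [0,90,50],"roll": -26,"jaw": 1},{"slide": [0,108,60],"roll": -31,"jaw": 1},{"slide": [0,126,70],"roll": -36,"jaw": 1},{"slide": [0,144,80],"roll": -41,"jaw": 1},{"slide": [0,162,90],"roll": -46,"jaw": 1},{"slide": [0,180,100],"roll": -51,"jaw": 1},{"slide": [0,198,110],"roll": -56,"jaw": 1},{"slide": [0,214,119],"roll": -61,"jaw": 1},{"slide": [0,227,127],"roll": -66,"jaw": 1},{"slide": [0,235,132],"roll": -69.5,"jaw": 1},{"slide": [0,238.8,133.8],"roll": -71.2,"jaw": 1},{"slide": [0,238.8,133.8],"roll": -71.2,"jaw": 1},{"slide": [0,238.8,133.8],"roll": -71.2,"jaw": 1},{"slide": [0,238.8,133.8],"roll": -71.2,"jaw": 1}]'

```text
t: 18.85
ee_pos: [0.5394, 0.137, 0.3289]
tcp_rot: [-1.277, 1.165, 1.277]
force: [-0.2, -0.7, -1.0]
width: 0.024
```

```bash
python3 look.py 11; python3 crop.py 11 220 130 160 110 130 180 3 1.3
```

```text
18.95 pos [0.5395 0.1368 0.3292] grasp [0.5395 0.1368 0.1742] xax [-0.0002 -0.0002 -1.    ] yaw -174.719832635237 q [ 0.2483  0.2745 -0.2761  1.0204 -0.0001 -1.4146] F [-0.9724  0.2983 -1.1994] M [-0.0904  0.0127 -0.0329] w 0.023821728833867267
```

View pics/crop11.png

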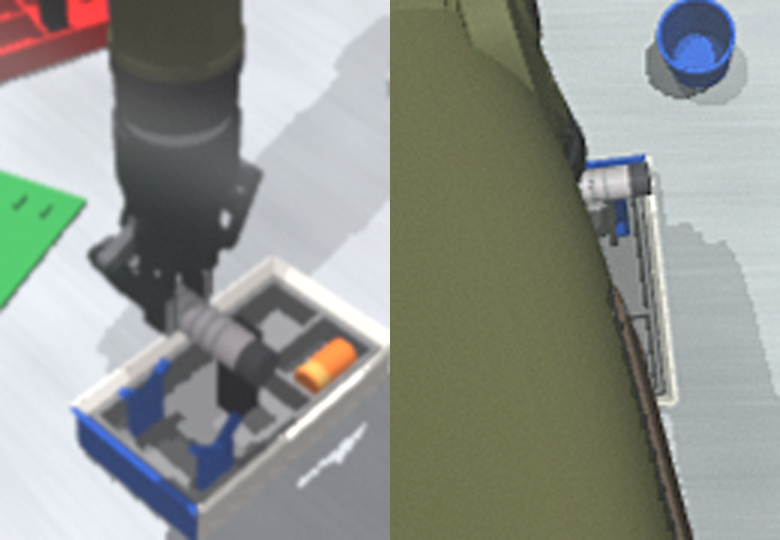

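Run:
```python
from h import *
z=.3292-.1627
a=onz("scene",(220+262/3,130+362/3),z);b=onz("top",(160+258/3,110+180/3),z+.006)
u=np.array([-np.sin(np.radians(5.4)),np.cos(np.radians(5.4))]);c=np.array([.5395,.1368])
for p in(a,b): print(p,(p[:2]-c)@u, (p[:2]-c)@[u[1],-u[0]])
```

```text
[0.5294 0.2105 0.1665] 0.0742712726938919 -0.0030918238585366984
[0.5422 0.0652 0.1725] -0.07152495185572155 -0.004069271100760885
```

The handle ends project to +74 and -72 mm from the tool, so it is gripped centrally. Its +y end is at crop (262,362), over the near saddle. Lowering to about 10 mm above the saddles.

play_rows --steps '[{"slide": [5,0,0.5],"roll": 0,"jaw": 1},{"slide": [14,0,0.5],"roll": 0,"jaw": 1},{"slide": [26,0,0.5],"roll": 0,"jaw": 1},{"slide": [38,0,0.5],"roll": 0,"jaw": 1},{"slide": [50,0,0.5],"roll": 0,"jaw": 1},{"slide": [62,0,0.5],"roll": 0,"jaw": 1},{"slide": [72,0,0.5],"roll": 0,"jaw": 1},{"slide": [80,0,0.5],"roll": 0,"jaw": 1},{"slide": [86,0,0.5],"roll": 0,"jaw": 1},{"slide": [90,0,0.5],"roll": 0,"jaw": 1},{"slide": [90,0,0.5],"roll": 0,"jaw": 1},{"slide": [90,0,0.5],"roll": 0,"jaw": 1}]'

```text
t: 19.95
ee_pos: [0.5397, 0.1379, 0.2393]
tcp_rot: [-1.278, 1.163, 1.278]
force: [0.7, -0.6, -0.6]
width: 0.0239
```

```bash
python3 look.py 12; python3 crop.py 12 235 190 175 130 90 110 4 1.3
```

```text
20.05 pos [0.5399 0.138  0.2398] grasp [0.5401 0.138  0.0848] xax [ 0.001   0.0003 -1.    ] yaw -174.63993973222068 q [ 0.2502  0.3546 -0.3886  0.8265  0.     -1.4141] F [-0.1841 -0.0252 -1.0405] M [-0.0073 -0.0258  0.0173] w 0.02424243104633687
```

View pics/crop12.png

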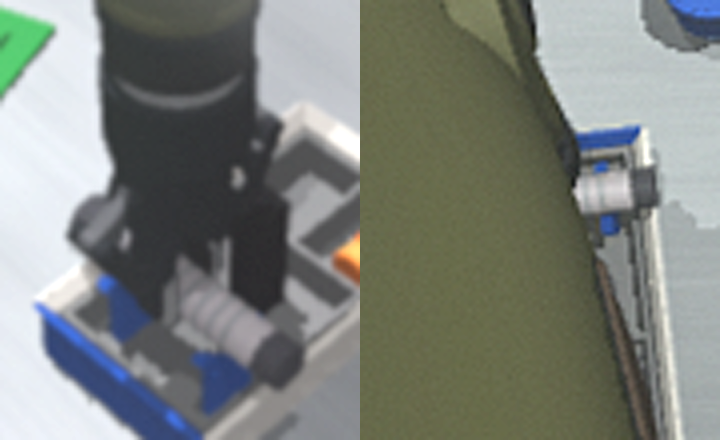

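play_rows --steps '[{"slide": [2,0,0],"roll": 0,"jaw": 1},{"slide": [4,0,0],"roll": 0,"jaw": 1},{"slide": [6,0,0],"roll": 0,"jaw": 1},{"slide": [8,0,0],"roll": 0,"jaw": 1},{"slide": [9,0,0],"roll": 0,"jaw": 1},{"slide": [9,0,0],"roll": 0,"jaw": 1},{"slide": [9,0,0],"roll": 0,"jaw": 1}]'

```text
t: 20.63
ee_pos: [0.5395, 0.1379, 0.2301]
tcp_rot: [-1.278, 1.164, 1.278]
force: [-0.5, -0.2, -1.2]
width: 0.0239
```

```bash
python3 look.py 13; python3 crop.py 13 235 190 175 130 90 110 4 1.3
```

```text
20.7333 pos [0.5396 0.1379 0.2302] grasp [0.5397 0.1379 0.0752] xax [ 0.0001  0.     -1.    ] yaw -174.64201075588403 q [ 0.2502  0.3649 -0.3988  0.8069 -0.     -1.4141] F [-0.3921  0.2548 -1.8325] M [ 0.0543 -0.0007 -0.0446] w 0.023925284093093007
```

View pics/crop13.png

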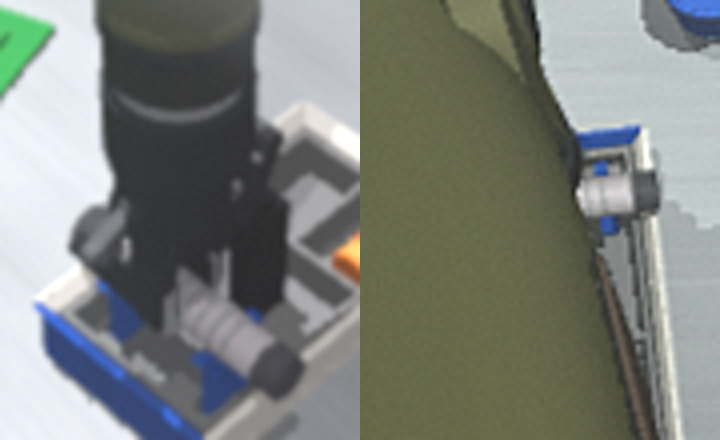

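The handle is nested between the saddle arms, about 2 mm above contact with no side force. Lowering the last bit in small steps.

play_rows --steps '[{"slide": [0.5,0,0],"roll": 0,"jaw": 1},{"slide": [1,0,0],"roll": 0,"jaw": 1},{"slide": [1.5,0,0],"roll": 0,"jaw": 1},{"slide": [2,0,0],"roll": 0,"jaw": 1},{"slide": [2,0,0],"roll": 0,"jaw": 1},{"slide": [2,0,0],"roll": 0,"jaw": 1}]'

```text
t: 21.23
ee_pos: [0.5395, 0.1379, 0.2281]
tcp_rot: [-1.278, 1.164, 1.278]
force: [-0.8, -0.3, -1.7]
width: 0.0243
```

play_rows --steps '[{"slide": [0.5,0,0],"roll": 0,"jaw": 1},{"slide": [1,0,0],"roll": 0,"jaw": 1},{"slide": [1,0,0],"roll": 0,"jaw": 1},{"slide": [1,0,0],"roll": 0,"jaw": 1}]'

```text
t: 21.57
ee_pos: [0.5395, 0.1379, 0.2278]
tcp_rot: [-1.278, 1.163, 1.278]
force: [-2.5, 0.2, 4.8]
width: 0.0238
```

Contact: force rose from -1.7 to +4.8 N at the expected height. I open only to about 44 mm (the post is near), then rise.

play_rows --steps '[{"slide": [1,0,0],"roll": 0,"jaw": 1},{"slide": [1,0,0],"roll": 0,"jaw": 1}]'

```text
t: 21.73
ee_pos: [0.5395, 0.1379, 0.2277]
tcp_rot: [-1.278, 1.163, 1.277]
force: [-6.0, -0.7, 13.7]
width: 0.0242
```

```bash
python3 look.py 14; python3 crop.py 14 235 190 175 130 90 110 4 1.3
```

```text
21.8333 pos [0.5395 0.1379 0.2277] grasp [0.5396 0.1379 0.0727] xax [ 0.0006  0.0002 -1.    ] yaw -174.63977875475726 q [ 0.2502  0.3673 -0.4022  0.8007  0.     -1.4141] F [-5.9583 -1.7131 12.7248] M [-0.3003  1.1    -0.0274] w 0.02399474153710231
```

View pics/crop14.png

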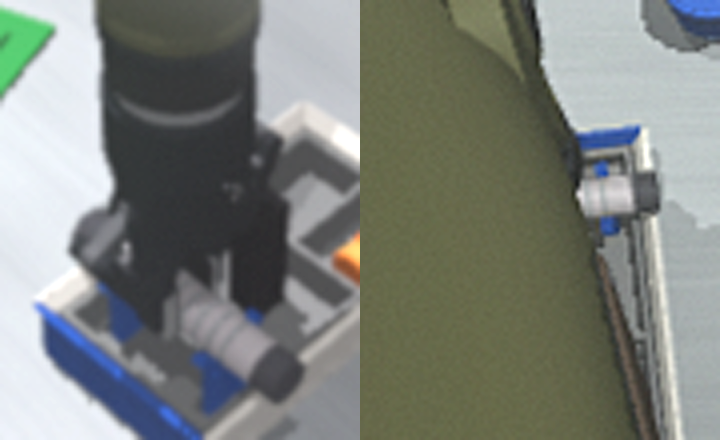

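That pressed a millimetre more than needed (13 N, -6 N in x, so the handle rides the +x arm a little). I ease off and open slowly.

play_rows --steps '[{"slide": [-0.7,0.4,0],"roll": 0,"jaw": 1},{"slide": [-1.2,0.8,0],"roll": 0,"jaw": 1},{"slide": [-1.2,0.8,0],"roll": 0,"jaw": 1},{"slide": [-1.2,0.8,0],"roll": 0,"jaw": 1}]'

```text
t: 22.17
ee_pos: [0.5392, 0.1379, 0.2277]
tcp_rot: [-1.278, 1.163, 1.277]
force: [-0.6, 0.7, 3.6]
width: 0.0239
```

play_rows --steps '[{"slide": [0,0,0],"roll": 0,"jaw": 0.68},{"slide": [0,0,0],"roll": 0,"jaw": 0.62},{"slide": [0,0,0],"roll": 0,"jaw": 0.56},{"slide": [0,0,0],"roll": 0,"jaw": 0.5},{"slide": [0,0,0],"roll": 0,"jaw": 0.48},{"slide": [0,0,0],"roll": 0,"jaw": 0.48},{"slide": [0,0,0],"roll": 0,"jaw": 0.48},{"slide": [0,0,0],"roll": 0,"jaw": 0.48}]'

```text
t: 22.83
ee_pos: [0.5388, 0.1378, 0.2274]
tcp_rot: [-1.278, 1.164, 1.278]
force: [0.7, -0.5, -0.0]
width: 0.0441
```

play_rows --steps '[{"slide": [-3,0,0],"roll": 0,"jaw": 0.48},{"slide": [-8,0,0],"roll": 0,"jaw": 0.48},{"slide": [-15,0,0],"roll": 0,"jaw": 0.48},{"slide": [-25,0,0],"roll": 0,"jaw": 0.48},{"slide": [-40,0,0],"roll": 0,"jaw": 0.48},{"slide": [-60,0,0],"roll": 0,"jaw": 0.48},{"slide": [-80,0,0],"roll": 0,"jaw": 0.48},{"slide": [-105,0,0],"roll": 0,"jaw": 0.48},{"slide": [-130,0,0],"roll": 0,"jaw": 0.48},{"slide": [-140,0,30],"roll": 0,"jaw": 0.48},{"slide": [-150,5,60],"roll": 0,"jaw": 0.48},{"slide": [-150,10,95],"roll": 0,"jaw": 0.48},{"slide": [-150,20,130],"roll": 0,"jaw": 0.48},{"slide": [-150,30,165],"roll": 0,"jaw": 0.48},{"slide": [-150,40,200],"roll": 0,"jaw": 0.48},{"slide": [-150,50,230],"roll": 0,"jaw": 0.48},{"slide": [-150,60,250],"roll": 0,"jaw": 0.48},{"slide": [-150,60,260],"roll": 0,"jaw": 0.48},{"slide": [-150,60,260],"roll": 0,"jaw": 0.48},{"slide": [-150,60,260],"roll": 0,"jaw": 0.48}]'

```text
t: 24.5
ee_pos: [0.455, 0.391, 0.3779]
tcp_rot: [-1.279, 1.163, 1.277]
force: [0.7, -0.9, -0.2]
width: 0.0443
```

```bash
python3 look.py 15; python3 crop.py 15 235 190 180 140 100 120 4 1.3
```

```text
24.6 pos [0.4554 0.39   0.3777] grasp [0.4555 0.3899 0.2227] xax [ 0.0004 -0.0004 -1.    ] yaw -174.719001556057 q [ 0.7083  0.324  -0.0945  1.1523 -0.0006 -0.9546] F [ 0.3812 -0.2347  0.0801] M [-0.0391  0.0178  0.0359] w 0.04439419304069614
```

View pics/crop15.png

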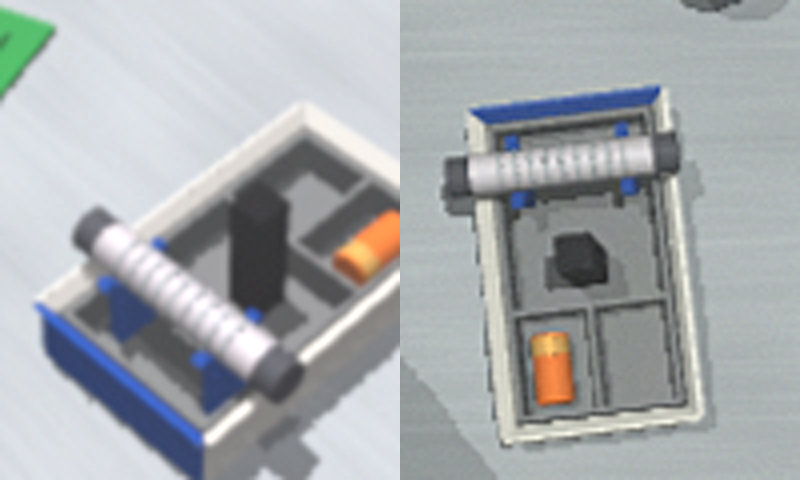

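View pics/top15.png

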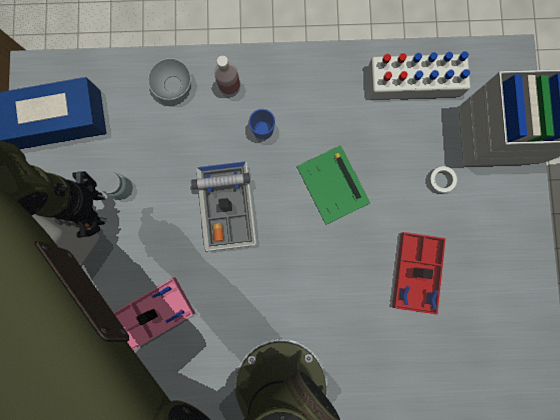

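The handle lies across both saddles (arms visible either side of it), the cell is in its pocket, and penlight, cup, tape and jar are unmoved. A quick numeric check of the handle ends:

Run:
```python
from h import *
S=lambda x,y:(235+x/4-.4,190+y/4-.4)
T=lambda x,y:(180+(x-400)/4-.4,140+y/4-.4)
# silver/dark boundaries on the axis
for nm,s,t in(("boundary+y",S(263,358),T(656,157)),("boundary2",S(110,245),T(470,175))): pass
a,ea=tri(S(265,356),T(471,175)); b,eb=tri(S(112,240),T(652,156))
print(a,b,ea[0],eb[0]); d=a-b;print("yaw",np.degrees(np.arctan2(-d[0],d[1])),"tilt",np.degrees(np.arcsin(d[2]/np.linalg.norm(d))),"mid",(a+b)/2)
# single-view yaw from the top mask at z=.07
im=cv2.imread("pics/top15.png");hsv=cv2.cvtColor(im,cv2.COLOR_BGR2HSV)
m=cv2.inRange(hsv,(0,0,100),(180,50,255));m[:,:197]=0;m[:,244:]=0;m[:176]=0;m[189:]=0
pts=np.argwhere(m>0)[:,::-1];P=np.array([onz("top",p,.072)[:2] for p in pts])
w,v=np.linalg.eigh(np.cov(P.T));v=v[:,1];print("PCA yaw",np.degrees(np.arctan2(-v[0],v[1])),P.mean(0))
print("exp",proj("top",(.5392,.1375,.065)),proj("scene",(.5392,.1375,.065)))
```

```text
[0.5325 0.1994 0.0714] [0.5421 0.083  0.0662] 6.378528510835397e-05 0.0004973512471793748
yaw 4.70534593932081 tilt 2.516875380645967 mid [0.5373 0.1412 0.0688]
PCA yaw 2.440255956827621 [0.5382 0.1457]
exp [221.5874 180.5235] [279.1856 264.1589]
```

The hand-picked ends give a 2.5° tilt, which is within their noise but near the 2.8° limit. I check by drawing the projected ideal axis and outline over both views.

Run:
```python
from h import *
c=np.array([.5392,.1375,.0654]);th=np.radians(5.4);u=np.array([-np.sin(th),np.cos(th),0])
out=[]
for n,(x0,y0) in(("scene",(245,225)),("top",(183,158))):
    im=cv2.imread(f"pics/{n}15.png")[y0:y0+80,x0:x0+75]; k=5
    im=cv2.resize(im,None,fx=k,fy=k,interpolation=cv2.INTER_CUBIC)
    cam=C[n]["cam_to_world"][:3,3];v=c-cam;s=np.cross(v,u);s/=np.linalg.norm(s)
    for o in(-.013,0,.013):
        q=[tuple(int(t) for t in ((proj(n,c+o*s+e*u)-(x0,y0)+.5)*k)) for e in(-.075,.075)]
        cv2.line(im,q[0],q[1],(0,0,255),1)
    out.append(im)
cv2.imwrite("pics/ov15.png",np.hstack(out))
```

```text
(no output)
```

View pics/ov15.png

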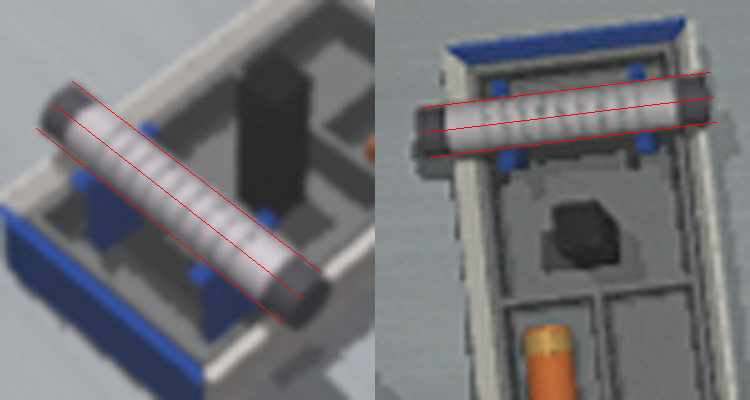

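In both views the handle's outline runs parallel to the level prediction, within about 1 px at the ends. It is level, in line and centred to a few mm. Handing in.

```bash
python3 -c "
from plant import ticket; print(ticket.job_done())"
```

```text
the job is handed in; nothing more can be done
None
```

The job is done and handed in at about 25 s of the 72 s allowed; the interface gives no verdict. I lifted the caddy by its post, turned it half round and lowered it home blue to blue, correcting 2.4 mm for an off-centre grip. Then I lowered the scope handle into both saddles, let go and moved the arm clear.

- **Caddy:** it touched down at the same tool height as before the lift. The last pictures show it square in the tray, blue to blue, with the spare cell in its pocket.
- **Handle:** it lies in both saddles, centred within a few mm. Two checks disagreed: triangulating hand-picked ends gave a 2.5° tilt (the limit is 2.8°), and a rough colour-mask fit gave a heading about 3° off (the limit is about 4.5°). The projected level outline matched both views within about 1 px, so I took those as pixel noise.
- **Pressing:** one row set pressed the handle into the saddles with about 14 N. I eased off before opening the jaws.
- **Bystanders:** the penlight, cup, tape roll and jar showed no visible movement, and the arm was touching nothing.

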